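Set the code on the specimen transport case

TASK

The specimen transport case on the laboratory bench has a code lock with three thumbwheels on its lid. Set the code 3-4-2, read from left to right as seen from the robot: roll the left wheel to 3 and the right wheel to 2. The middle wheel already stands at 4: leave it there throughout.

Things in the scene. Friction and masses are not known exactly. Their poses are not given: they have to be found in the camera images.
- case: Fixed grey case 250 (x) x 330 (y) x 100 mm; origin: centre of its underside, x away from the robot, y left. On its lid a steel lock housing (100 x 212 mm, top at 128 mm) holds 3 white wheels, centred at x 0, y +62, 0, -62 mm, on one axle along y, 125 mm up. Left of each a fixed black drum, 19 mm wide, has dots 1 to 4, 1 nearest the robot. Behind the lock lie loose things up to 16 mm tall on the lid.
- left_wheel (a joint): Left wheel (y +62 mm): drum 52 mm across, 24 mm wide, with one slippery rib 8 mm thick, 22 mm wide, its tip 60 mm from the axle, pointing at the set number. Rad: 0 = rib upright, + = rib leans away from the robot, stops +-1.22; 1, 2, 3, 4 at -0.942, -0.314, 0.314, 0.942. Set to 3. 1 to 2 N on the rib turns it; it stays where left. A finger 32 mm above the axle clears the drums.
- middle_wheel (a joint): Middle wheel (y 0), same make, sense and numbers as the left one; at 4 (0.942 rad, rib leaning 54 degrees away from the robot), to be left alone. Turns as easily as the others.
- right_wheel (a joint): Right wheel (y -62 mm), same make, sizes, sense and numbers as the left one: 0 = rib upright, + = leans away from the robot. To be set to 2 (-0.314 rad, 18 degrees towards the robot). 1 to 2 N on the rib turns it and it stays where left.

How it is judged:
At the end, for the whole second after the job is handed in: The left wheel stands at 3 (+0.314 rad), the middle wheel at 4 (+0.942 rad) and the right wheel at 2 (-0.314 rad), each within 0.24 rad (14 degrees), and the wheels are at rest (value of joint left_wheel between 0.074 and 0.554 rad and value of joint middle_wheel between 0.702 and 1.182 rad and value of joint right_wheel between -0.554 and -0.074 rad and velocity of joint left_wheel between -0.1 and 0.1 rad/s and velocity of joint right_wheel between -0.1 and 0.1 rad/s); the robot touches nothing.
It fails at once if the middle wheel is rolled off its number (more than 0.24 rad, 14 degrees, from 4) (not (value of joint middle_wheel between 0.702 and 1.182 rad)).
It also fails if it takes over 40 s, if anything falls off the work surface, if the arm or the gripper's body presses on something with over 40 N, if the wrist force passes 120 N, or if a joint passes its speed limit or range.

ROBOT

A 7-joint arm with a two-finger parallel gripper is mounted at the origin on the work surface. World frame = base frame: x ahead of the robot, y to its left, z up, the work surface at z = 0. Lengths are in m, angles in rad, forces in N, time in s.
With the tool pointing down it reaches from about 0.425 to 0.825 m from the base axis. Payload 3.6 kg.
Tool frame: the origin (TCP) lies between the finger pads; the fingertips stand 8 mm ahead of it and the grasp point (between the pads) lies 11 mm behind it (env.finger_overhang is the distance from the TCP to the fingertips, in m); y points along the fingers, x is the direction in which the jaws open and shut, and the axes are right-handed (so a half turn about y gives the same grasp; the last joint's range is limited). The gripper opens to 85 mm and grips with 20 to 120 N. Pads are 22 mm wide; open, the fingers measure 114 mm over their backs; the gripper's body (76 mm by 85 mm) begins 54 mm behind the grasp point. The pads swing forward as they close: fully open they stand 13 mm farther back than shut.
Start: joints at [-1.288, 0.615, -0.013, 1.423, 0.008, 1.103, -0.04], TCP at [0.198, 0.619, 0.218] pointing down, gripper open.
Joint ranges: [-3.12, 3.12], [-0.3, 2.06], [-1.34, 1.32], [0.26, 2.42], [-1.36, 4.5], [0.01, 1.98], [-2.84, 2.84]. Speed limits (rad/s): [2.79, 2.79, 3.14, 3.14, 3.14, 3.14, 3.14].

INTERFACE

Orientations are given as a unit quaternion [w, x, y, z].
In Python, from cell import env gives the robot as it stands.
- The arm moves only by the tool play_rows, never from a script. Its argument "plan" is a list of rows, each an object with "slide": the shift along the tool's x, y, z in m, a list of three; "rotation": the turn, a rotation vector about the tool's x, y, z in rad, a list of three; "claw": the closure, from 0 (fully open) to 1 (shut). A call has exactly 8 rows; each row is the pose to reach, as a shift and turn from the pose measured when the call began, along the tool's axes at that moment; what a row does not reach only later rows make up. A row lasts 1/12 s, in which the tool goes at most 41.7 mm and 7.16 degrees, less where a joint would pass 70% of its speed; a pose out of reach is approached as far as the arm can. A call with a gripper value outside its range is refused whole. The fingers move at their own pace and stop on an object; "newtons" is the grip in N (left out, the last holds). Time passes only in rows, so rows that repeat a pose let the fingers close, or fill a call up. It gives the time, the measured TCP pose, the force and the opening at its end, in the units of the state.
- env.observe(): the state, without advancing time (a new reading comes with each control period).
- env.camera(name): name is "scene" or "top" or "wrist"; returns (picture, depth): 420x560x3 uint8, blue, green, red; 420x560 float32, m along the optical axis (not along the pixel's ray), 0 where there is no reading.
- env.camera_params(name): a dict with "K" (3x3 intrinsics, pixels), "k1" (the pictures are not rectified: a ray, as slopes to the right and down, at radius r is drawn at 1 + k1 r^2 times it, then the intrinsics apply), "T" (4x4, takes a point from camera to world coordinates). Camera axes: x right, y down, z forward; pixel columns grow to the right and rows downward; lengths in m; the calibration is good to about 2 mm. A picture is of the moment at which its call begins: read the wrist's pose just before it. camera_params takes no time and is no camera call; for the wrist camera it gives the pose at the moment of the call.
- env.hand_in(): hands the job in, once; it reports no verdict.
The state is a dict: "t": time; "joints": joint angles; "dq": joint speeds; "joint_torque": joint torques, N m; "tcp_pos": TCP position; "ee_rot": TCP orientation; "contact_force": force on the tool from outside, world axes, zero at the start; "torque": the same for the moment, N m; "finger_gap": opening from 0.0 (shut) to 1.0 (fully open).
Only numpy, scipy, OpenCV 4.12 (cv2) and the standard library are available. Lean on these libraries where they do the work, as an engineer would, in place of code of your own. Each camera call takes 0.05 s, during which the arm holds its last target. There are 200 camera calls.

## Working session

There is one attempt and no reset: what is moved stays moved. The work goes in short steps, Python scripts to look and compute and a tool call to move; the robot and the scene stay as the last step left them, time stands still between calls to the robot, and variables do not carry over. Pictures are saved under pics/ and viewed, about 8 in all and at most 12, crops included, and the job is handed in when it is done.

Besides the shell and the picture viewer there is one more tool, called after ">>>" by a JSON object that holds its "fn" and its "kwargs". play_rows: Moves the arm, as the interface text tells. Its arguments: {"type":"object","properties":{"plan":{"type":"array"},"newtons":{"type":"number"}},"required":["plan"]}

```bash
ls; mkdir -p pics; python3 - <<'E'
from cell import env
import cv2
s=env.observe()
print({k:s[k] for k in('t','tcp_pos','ee_rot','finger_gap','contact_force')},env.finger_overhang)
import numpy as np
np.set_printoptions(precision=4,suppress=True)
for n in('scene','top'):
    p=env.camera_params(n);im,d=env.camera(n);cv2.imwrite(f'pics/{n}0.png',im);np.save(f'{n}_d.npy',d)
    print(n,p['K'],p['k1'],p['T'])
E
```

```text
pics
{'t': 0.0, 'tcp_pos': array([0.19789835, 0.61828861, 0.21692289]), 'ee_rot': array([-0.57058012,  0.57168339,  0.41616045, -0.41764448]), 'finger_gap': 1.0000507904719782, 'contact_force': array([-0.04787607,  0.48580955, -0.59653264])} 0.008
scene [[410.9244   0.     275.0344]
 [  0.     410.9244 215.3052]
 [  0.       0.       1.    ]] -0.12248685827763502 [[-0.1929  0.7499 -0.6328  0.9747]
 [ 0.9811  0.1377 -0.1359  0.1108]
 [-0.0148 -0.6471 -0.7623  0.5958]
 [ 0.      0.      0.      1.    ]]
top [[419.8385   0.     286.0841]
 [  0.     419.8385 211.1516]
 [  0.       0.       1.    ]] 0.025722356721060977 [[ 0.0125 -0.9946  0.1027  0.4941]
 [-0.9999 -0.0123  0.0029  0.0291]
 [-0.0016 -0.1027 -0.9947  0.7412]
 [ 0.      0.      0.      1.    ]]
```

View pics/scene0.png

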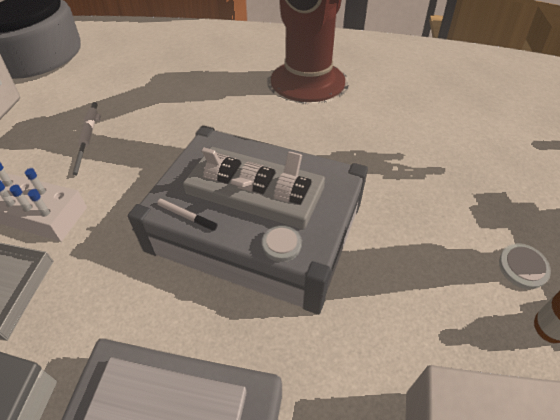

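View pics/top0.png

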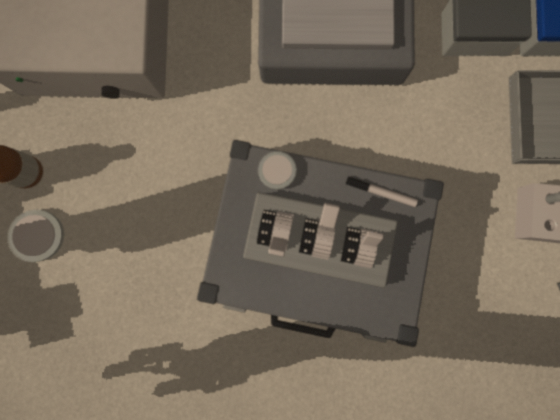

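The scene view shows the lock at about (255,180). In the top view the case is slightly yawed. The left wheel is at about (280,235) with its rib towards the robot, the middle one at (322,230) with its rib pointing away, and the right one at (365,247). Next I'll measure the case pose and the rib angles from depth.

```bash
cat > h.py <<'E'
import numpy as np, cv2
np.set_printoptions(precision=4,suppress=True)
def cloud(d,p):
    h,w=d.shape; K=p['K']; k=p['k1']
    v,u=np.mgrid[:h,:w]
    xy=np.dstack([u,v]).reshape(-1,1,2).astype(float)
    n=cv2.undistortPoints(xy,K,np.array([k,0,0,0.])).reshape(h,w,2)
    c=np.dstack([n*d[...,None],d])
    W=c@p['T'][:3,:3].T+p['T'][:3,3]
    W[d<=0]=np.nan
    return W
E
python3 - <<'E'
from h import *; from cell import env
p=env.camera_params('top'); W=cloud(np.load('top_d.npy'),p)
z=W[...,2]; im=cv2.imread('pics/top0.png')
print('table z',np.nanmedian(z[300:400,20:80]))
roi=np.zeros(z.shape,bool); roi[130:350,190:450]=1
m=roi&(z>0.085)
def rect(m):
    m=m.astype(np.uint8); m=cv2.morphologyEx(m,cv2.MORPH_OPEN,np.ones((3,3)))
    n,l,s,c=cv2.connectedComponentsWithStats(m); i=1+np.argmax(s[1:,4])
    pts=W[l==i]; r=cv2.minAreaRect(pts[:,:2].astype(np.float32)); return r,pts
r,pts=rect(m); print('case',r, np.median(pts[:,2]))
r2,pts2=rect(roi&(z>0.119)); print('lock',r2,np.median(pts2[:,2]))
E
```

```text
table z 0.0009960023295758624
case ((0.5159903764724731, -0.02303384244441986), (0.33518683910369873, 0.2550674080848694), 79.07057189941406) 0.10146794861718611
lock ((0.5173094272613525, -0.019948549568653107), (0.2120412439107895, 0.09996398538351059), 79.00887298583984) 0.1294936286977726
```

```bash
cat >> h.py <<'E'
YAW=np.deg2rad(-11.0); C0=np.array([0.517,-0.021])
Rz=np.array([[np.cos(YAW),-np.sin(YAW)],[np.sin(YAW),np.cos(YAW)]])
def tocase(W): 
    o=W.copy(); o[...,:2]=(W[...,:2]-C0)@Rz; return o
def ribs(W):
    c=tocase(W)
    for n,y in (('L',.062),('M',0),('R',-.062)):
        q=c[(abs(c[...,1]-y)<.010)&(abs(c[...,0])<.075)&(c[...,2]>.125)]
        rr=np.hypot(q[:,0],q[:,2]-.125); a=np.arctan2(q[:,0],q[:,2]-.125)
        k=(rr>.036)&(rr<.066)
        print(n,k.sum(),'ang med %.3f'%np.median(a[k]) if k.any() else '', 'rmax %.4f'%rr.max(), 'tips',np.round(np.median(a[rr>.05]),3) if (rr>.05).any() else None, 'range',np.percentile(a[k],[5,95]) if k.any() else '')
E
python3 - <<'E'
from h import *; from cell import env
for n in('top','scene'):
    p=env.camera_params(n); W=cloud(np.load(n+'_d.npy'),p); print(n); ribs(W)
a=cv2.imread('pics/top0.png')[185:285,235:405]; b=cv2.imread('pics/scene0.png')[135:225,175:345]
cv2.imwrite('pics/crop1.png',np.vstack([cv2.resize(a,(680,400),interpolation=2)[:300],cv2.resize(b,(680,300),interpolation=2)]))
# lid things behind the lock
c=tocase(cloud(np.load('top_d.npy'),env.camera_params('top')))
q=c[(abs(c[...,0])<.12)&(abs(c[...,1])<.16)&(c[...,2]>.106)&((c[...,0]>.055)|(c[...,0]<-.055))]
print('loose', q[q[:,0]>0].max(0),q[q[:,0]>0].min(0),(q[:,0]<0).sum())
E
```

```text
top
L 434 ang med -0.502 rmax 0.0622 tips -0.516 range [-1.5175  1.5139]
M 383 ang med 0.816 rmax 0.0619 tips 0.847 range [-1.5209  1.4709]
R 430 ang med 0.230 rmax 0.0631 tips 0.256 range [-1.5226  1.5169]
scene
L 324 ang med -0.464 rmax 0.0610 tips -0.496 range [-1.4771  1.5317]
M 266 ang med 0.915 rmax 0.0626 tips 0.896 range [-1.4969  1.5266]
R 287 ang med 0.366 rmax 0.0628 tips 0.344 range [-1.4861  1.5336]
loose [0.1186 0.1588 0.121 ] [ 0.0608 -0.1573  0.106 ] 7
```

View pics/crop1.png

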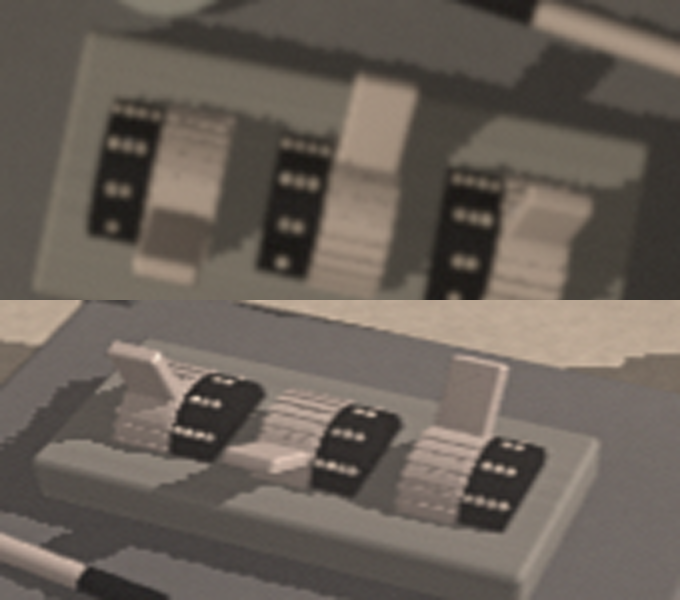

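The crop matches the depth figures. The left rib leans towards the robot at about -0.46 rad and the right rib leans away at about +0.35. The middle rib is at 4 and reads 0.85–0.90, so the bias is small. Next is the move planner.

```bash
cat >> h.py <<'E'
from scipy.spatial.transform import Rotation as Ro
def move(s,tgt,jaw='x',tilt=None):
    """tgt: fingertip centre in case frame (m). prints tool-frame slide / rotvec."""
    R=Ro.from_quat(np.r_[s['ee_rot'][1:],s['ee_rot'][0]]); M=R.as_matrix()
    cx=np.r_[Rz[:,0],0]; cy=np.r_[Rz[:,1],0]; dn=np.array([0,0,-1.])
    ax=int(np.argmax(M[2]*-1)) # tool axis pointing down
    best=None
    for sg in(1,-1):
        j=sg*(cx if jaw=='x' else cy)
        T=np.zeros((3,3)); T[:,0]=j; T[:,ax]=dn
        T[:,3-ax]=np.cross(dn,j) if ax==1 or ax==2 and 0 else np.cross(dn,j)
        if np.linalg.det(T)<0: T[:,3-ax]*=-1
        rv=Ro.from_matrix(M.T@T).as_rotvec()
        if best is None or np.linalg.norm(rv)<np.linalg.norm(best): best=rv
    w=np.r_[C0+Rz@np.array(tgt[:2]),tgt[2]+.008]
    print('down axis',ax,'q7',round(s['joints'][6],2),'| TCPtgt',w,'slide',M.T@(w-s['tcp_pos']),'rot',best)
def where(s):
    R=Ro.from_quat(np.r_[s['ee_rot'][1:],s['ee_rot'][0]]).as_matrix()
    ax=int(np.argmax(-R[2])); tip=s['tcp_pos']+.008*R[:,ax]
    print('t %.2f tip(case)'%s['t'],tocase(tip),'F',s['contact_force'],'gap %.2f'%s['finger_gap'])
E
python3 - <<'E'
from h import *; from cell import env
s=env.observe(); where(s)
print(Ro.from_quat(np.r_[s['ee_rot'][1:],s['ee_rot'][0]]).as_matrix())
for j in 'xy': move(s,[-.075,.062,.24],j)
E
```

```text
t 0.10 tip(case) [-0.4352  0.5667  0.209 ] F [0.272  0.0228 0.7236] gap 1.00
[[ 0.3048 -0.0007 -0.9524]
 [ 0.9524 -0.0022  0.3048]
 [-0.0023 -1.     -0.    ]]
down axis 1 q7 -0.04 | TCPtgt [0.4552 0.0542 0.248 ] slide [-0.459  -0.0299 -0.417 ] rot [ 0.0017  1.4531 -0.0019]
down axis 1 q7 -0.04 | TCPtgt [0.4552 0.0542 0.248 ] slide [-0.459  -0.0299 -0.417 ] rot [-0.0001 -0.1177 -0.0023]
```

>>> {"fn": "play_rows", "kwargs": {"plan": [{"slide":[-0.03,-0.02,-0.027],"rotation":[0,-0.01,0],"claw":1},{"slide":[-0.06,-0.03,-0.054],"rotation":[0,-0.02,0],"claw":1},{"slide":[-0.09,-0.03,-0.081],"rotation":[0,-0.03,0],"claw":1},{"slide":[-0.12,-0.03,-0.108],"rotation":[0,-0.04,0],"claw":1},{"slide":[-0.15,-0.03,-0.135],"rotation":[0,-0.05,0],"claw":1},{"slide":[-0.18,-0.03,-0.162],"rotation":[0,-0.06,0],"claw":1},{"slide":[-0.21,-0.03,-0.189],"rotation":[0,-0.07,0],"claw":1},{"slide":[-0.24,-0.03,-0.216],"rotation":[0,-0.08,0],"claw":1}], "newtons": 20}}

```text
t: 0.77
tcp_pos: [0.3307, 0.3218, 0.2474]
ee_rot: [-0.553, 0.554, 0.439, -0.44]
contact_force: [1.0, -0.2, 0.9]
finger_gap: -0.001
```

```bash
python3 - <<'E'
from h import *; from cell import env
s=env.observe(); where(s); move(s,[-.07,.062,.24],'y'); print(s['joints'])
E
```

```text
t 0.77 tip(case) [-0.2483  0.301   0.2394] F [ 0.9812 -0.2221  0.8964] gap -0.00
down axis 1 q7 0.53 | TCPtgt [0.4601 0.0532 0.248 ] slide [-0.2322 -0.     -0.187 ] rot [-0.0004 -0.0371 -0.0029]
[-0.828   0.2923  0.0106  1.8974 -0.0024  0.9545  0.5253]
```

>>> {"fn": "play_rows", "kwargs": {"plan": [{"slide":[-0.035,0,-0.028],"rotation":[0,-0.01,0],"claw":1},{"slide":[-0.07,0,-0.056],"rotation":[0,-0.02,0],"claw":1},{"slide":[-0.105,0,-0.084],"rotation":[0,-0.03,0],"claw":1},{"slide":[-0.14,0,-0.112],"rotation":[0,-0.037,0],"claw":1},{"slide":[-0.175,0,-0.14],"rotation":[0,-0.037,0],"claw":1},{"slide":[-0.21,0,-0.168],"rotation":[0,-0.037,0],"claw":1},{"slide":[-0.232,0,-0.187],"rotation":[0,-0.037,0],"claw":1},{"slide":[-0.232,0,-0.187],"rotation":[0,-0.037,0],"claw":1}]}}

```text
t: 1.43
tcp_pos: [0.4626, 0.0451, 0.2481]
ee_rot: [-0.546, 0.551, 0.445, -0.448]
contact_force: [0.5, -0.6, 0.5]
finger_gap: -0.002
```

```bash
python3 - <<'E'
from h import *; from cell import env
s=env.observe(); where(s); print(s['joints'])
move(s,[-.065,.062,.163],'y')
p=env.camera_params('wrist');im,d=env.camera('wrist');cv2.imwrite('pics/wrist1.png',im)
W=cloud(d,p); ribs(W)
p=env.camera_params('scene');im,d=env.camera('scene');cv2.imwrite('pics/scene1.png',im); ribs(cloud(d,p))
E
```

```text
t 1.43 tip(case) [-0.066   0.0544  0.2401] F [ 0.5145 -0.5599  0.4996] gap -0.00
[-0.2661  0.2965  0.1536  1.894  -0.0455  0.9546  1.2738]
down axis 1 q7 1.27 | TCPtgt [0.465  0.0523 0.171 ] slide [ 0.0081  0.0771 -0.0008] rot [ 0.0027 -0.0121 -0.0071]
L 461 ang med -1.483 rmax 0.2357 tips -0.379 range [-1.5442 -0.5441]
M 607 ang med 0.757 rmax 0.2356 tips -0.321 range [-1.5299  1.4863]
R 1068 ang med 0.216 rmax 0.0613 tips 0.235 range [-1.5247  1.4983]
L 325 ang med -0.465 rmax 0.2878 tips -0.239 range [-1.4863  1.5312]
M 270 ang med 0.918 rmax 0.2452 tips -0.243 range [-1.488   1.5259]
R 283 ang med 0.366 rmax 0.0633 tips 0.338 range [-1.4803  1.5248]
```

View pics/wrist1.png

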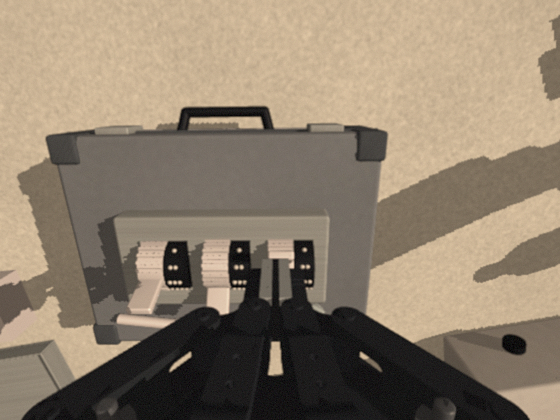

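The wrist view is rotated half a turn. It shows the fingers (about (275,300)) in line with the left wheel at (285,260). The other two ribs are at (218,300) and (145,295). Now I'll descend in front of the left rib.

>>> {"fn": "play_rows", "kwargs": {"plan": [{"slide":[0.004,0.02,0],"rotation":[0,-0.012,0],"claw":1},{"slide":[0.008,0.04,0],"rotation":[0,-0.012,0],"claw":1},{"slide":[0.008,0.06,-0.001],"rotation":[0.002,-0.012,-0.006],"claw":1},{"slide":[0.008,0.075,-0.001],"rotation":[0.002,-0.012,-0.006],"claw":1},{"slide":[0.008,0.077,-0.001],"rotation":[0.002,-0.012,-0.006],"claw":1},{"slide":[0.008,0.077,-0.001],"rotation":[0.002,-0.012,-0.006],"claw":1},{"slide":[0.008,0.077,-0.001],"rotation":[0.002,-0.012,-0.006],"claw":1},{"slide":[0.008,0.077,-0.001],"rotation":[0.002,-0.012,-0.006],"claw":1}]}}

```text
t: 2.2
tcp_pos: [0.4637, 0.0588, 0.1717]
ee_rot: [0.545, -0.543, -0.452, 0.451]
contact_force: [-0.4, 0.2, 0.0]
finger_gap: -0.001
```

```bash
python3 - <<'E'
from h import *; from cell import env
s=env.observe(); where(s)
move(s,[-.005,.062,.163],'y')
p=env.camera_params('scene');im,d=env.camera('scene'); ribs(cloud(d,p))
E
```

```text
t 2.20 tip(case) [-0.0676  0.0682  0.1637] F [-0.365   0.1921  0.0369] gap -0.00
down axis 1 q7 1.29 | TCPtgt [0.5239 0.0408 0.171 ] slide [-0.0066  0.0006 -0.0625] rot [-0.0008  0.0065  0.0032]
L 321 ang med -0.470 rmax 0.2877 tips -0.154 range [-1.4804  1.5272]
M 270 ang med 0.917 rmax 0.1708 tips 0.889 range [-1.4943  1.5357]
R 288 ang med 0.367 rmax 0.0632 tips 0.338 range [-1.4862  1.517 ]
```

>>> {"fn": "play_rows", "kwargs": {"plan": [{"slide":[-0.003,0,-0.008],"rotation":[0,0.006,0.003],"claw":1},{"slide":[-0.006,0,-0.016],"rotation":[0,0.006,0.003],"claw":1},{"slide":[-0.006,0,-0.025],"rotation":[0,0.006,0.003],"claw":1},{"slide":[-0.006,0,-0.034],"rotation":[0,0.006,0.003],"claw":1},{"slide":[-0.006,0,-0.043],"rotation":[0,0.006,0.003],"claw":1},{"slide":[-0.006,0,-0.052],"rotation":[0,0.006,0.003],"claw":1},{"slide":[-0.006,0,-0.058],"rotation":[0,0.006,0.003],"claw":1},{"slide":[-0.006,0,-0.062],"rotation":[0,0.006,0.003],"claw":1}]}}

```text
t: 2.92
tcp_pos: [0.5247, 0.0409, 0.1714]
ee_rot: [0.546, -0.546, -0.45, 0.45]
contact_force: [-0.6, -0.1, -0.4]
finger_gap: -0.002
```

```bash
python3 - <<'E'
from h import *; from cell import env
s=env.observe(); where(s)
move(s,[-.003,.062,.163],'y');move(s,[-.060,.062,.163],'y')
p=env.camera_params('scene');im,d=env.camera('scene'); ribs(cloud(d,p)); cv2.imwrite('pics/scene2.png',cv2.resize(im[100:230,160:350],(760,520)))
E
```

```text
t 2.92 tip(case) [-0.0043  0.0623  0.1634] F [-0.6218 -0.1413 -0.3636] gap -0.00
down axis 1 q7 1.34 | TCPtgt [0.5259 0.0404 0.171 ] slide [-0.0003  0.0004 -0.0013] rot [-0.0004 -0.0003  0.    ]
down axis 1 q7 1.34 | TCPtgt [0.4699 0.0513 0.171 ] slide [-0.0003  0.0005  0.0557] rot [-0.0004 -0.0003  0.    ]
L 241 ang med 0.099 rmax 0.3099 tips 0.104 range [-1.4915  1.5357]
M 274 ang med 0.920 rmax 0.1573 tips 0.065 range [-1.5025  1.537 ]
R 284 ang med 0.369 rmax 0.0638 tips 0.343 range [-1.4832  1.5243]
```

View pics/scene2.png

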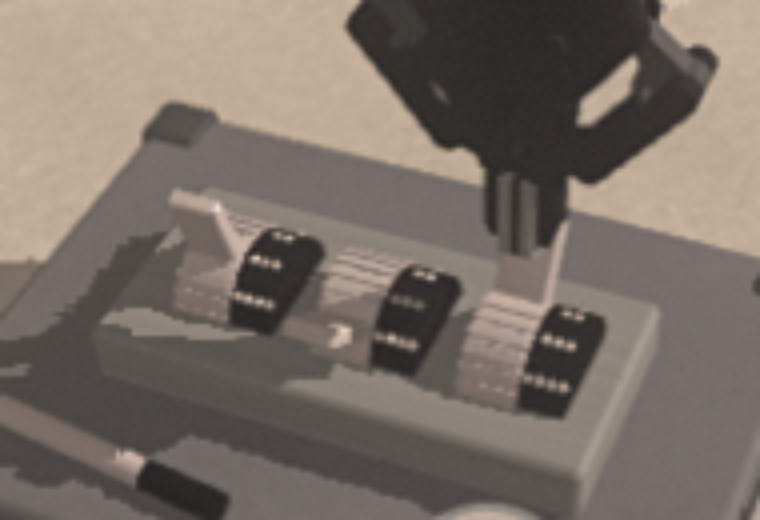

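The view (left wheel around (530,300)) leaves it unclear whether the fingertip at (515,235) is in front of the rib or past it. I'll back off and measure again.

```bash
python3 - <<'E'
from h import *; from cell import env
for n in('scene','top'):
    p=env.camera_params(n);im,d=env.camera(n); c=tocase(cloud(d,p))
    k=(abs(c[...,1]-.062)<.014)&(abs(c[...,0])<.08)&(c[...,2]>.15)&(c[...,2]<.21)
    v=im.max(2)
    print(n,'bright'); b=k&(v>90); print(b.sum(), c[b][::max(1,b.sum()//14)])
    print('dark'); b=k&(v<60); print(b.sum(), c[b][::max(1,b.sum()//14)])
E
```

```text
scene bright
351 [[-0.0116  0.0739  0.2069]
 [ 0.0069  0.0654  0.2021]
 [ 0.0078  0.0582  0.1928]
 [-0.0184  0.0482  0.1612]
 [-0.0199  0.0658  0.1637]
 [-0.0181  0.0649  0.1608]
 [-0.0154  0.0627  0.1581]
 [-0.014   0.0616  0.1547]
 [-0.0129  0.0637  0.1522]
 [-0.0009  0.055   0.1535]
 [ 0.0048  0.0507  0.1529]
 [ 0.001   0.0624  0.1514]
 [ 0.0073  0.0549  0.1502]
 [ 0.0128  0.0538  0.1507]
 [ 0.0134  0.0687  0.1502]]
dark
94 [[ 0.0029  0.0485  0.2087]
 [-0.0054  0.0745  0.2083]
 [ 0.0034  0.0487  0.2035]
 [ 0.0038  0.0504  0.2024]
 [ 0.0034  0.0731  0.2093]
 [ 0.0036  0.0519  0.2008]
 [-0.0055  0.0732  0.2002]
 [ 0.0037  0.0733  0.2058]
 [ 0.0043  0.0706  0.2035]
 [ 0.0075  0.0611  0.2013]
 [ 0.0031  0.0687  0.1981]
 [ 0.003   0.0702  0.1966]
 [ 0.004   0.0721  0.1961]
 [-0.006   0.0729  0.1509]
 [-0.0002  0.0733  0.1521]
 [ 0.0041  0.0733  0.1518]]
top bright
0 []
dark
0 []
```

```bash
python3 - <<'E'
from h import *; from cell import env
s=env.observe(); where(s); print(s['tcp_pos'],s['joints'])
p=env.camera_params('scene');im,d=env.camera('scene'); c=tocase(cloud(d,p))
k=(abs(c[...,1]-.062)<.03)&(c[...,0]>-.03)&(c[...,0]<.05)&(c[...,2]>.15)
for z in np.arange(.15,.26,.006):
    b=k&(abs(c[...,2]-z)<.003); 
    if b.any(): print('%.3f'%z,b.sum(),'x',c[b][:,0].min(),c[b][:,0].max(),'y',c[b][:,1].min(),c[b][:,1].max(),'bgr',im[b].mean(0).round())
cv2.imwrite('pics/scene3.png',cv2.resize(im[130:200,255:325],(700,700),interpolation=0)[:600])
E
```

```text
t 3.07 tip(case) [-0.0055  0.0623  0.1634] F [0.5158 0.3556 0.5152] gap -0.00
[0.5235 0.0412 0.1714] [-0.2082  0.4796  0.1295  1.8463 -0.0819  0.8221  1.3416]
0.150 242 x -0.01597180219568908 0.014411894766362121 y 0.045755966347518884 0.08875863419106013 bgr [110. 119. 132.]
0.156 93 x -0.02131960815737961 0.0097217519003197 y 0.046484992498716945 0.08215845172839033 bgr [120. 129. 145.]
0.162 49 x -0.025846019294345053 -0.015532045021287369 y 0.04813592683203992 0.06747240925931702 bgr [116. 124. 139.]
0.168 17 x -0.025631137354385686 -0.02000794796609078 y 0.06176228773221967 0.0673488252551114 bgr [122. 131. 147.]
0.174 6 x -0.02852256492333983 -0.024149476376424225 y 0.06566020692192166 0.0676103822349288 bgr [125. 135. 152.]
0.186 8 x -0.0017397727699599889 0.005713485831223186 y 0.058612616902113834 0.06748512421544398 bgr [ 94. 100. 108.]
0.192 34 x 0.0007700675276381966 0.007350438337679652 y 0.04964753708628444 0.07294659627719187 bgr [69. 73. 78.]
0.198 56 x -0.011829851166279345 0.0072974400705619665 y 0.04912040923167323 0.07456305240158914 bgr [62. 65. 70.]
0.204 63 x -
[... 431 characters left out ...]
[63. 66. 71.]
0.228 70 x -0.005330883276708322 0.009078019558471958 y 0.034686085924883786 0.08810516773551968 bgr [48. 51. 55.]
0.234 145 x -0.012496654072153638 0.009413919634940945 y 0.03210407427370656 0.09195324860698587 bgr [45. 48. 52.]
0.240 222 x -0.01646286499969965 0.009244477051020808 y 0.032066408736477474 0.09126633058585744 bgr [46. 49. 52.]
0.246 121 x -0.016067098459709786 0.008797343033971821 y 0.03221989272833333 0.09192518774276195 bgr [48. 50. 55.]
0.252 95 x -0.01549757710606286 0.013390672594884781 y 0.03212000127267754 0.09195719512693093 bgr [45. 48. 52.]
0.258 77 x -0.0024970669021209943 0.014248480736801478 y 0.0462068762441575 0.07777251958033107 bgr [43. 45. 49.]
```

View pics/scene3.png

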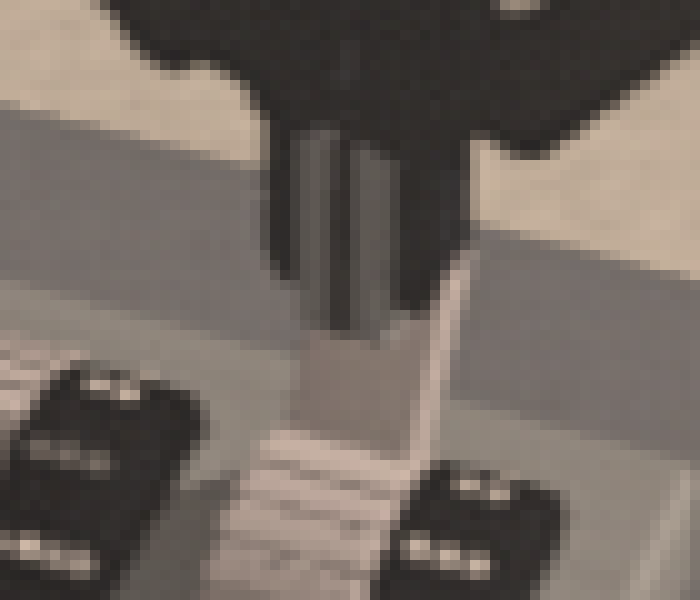

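The picture confirms it. The fingertip's bottom edge at (350,330) is at z ≈ 0.187, in front of an unmoved rib (its face is at (360,390)). The closed fingertip therefore sits about 24 mm higher than the pose and overhang imply, and it passed over the rib. The x and y readings agree. I'll use the measured offset, back out over the rib, and try again lower.

```bash
sed -i 's/tgt\[2\]+.008\]/tgt[2]-.016]/; s/+.008\*R\[:,ax\]/-.016*R[:,ax]/' h.py; python3 - <<'E'
from h import *; from cell import env
s=env.observe(); where(s); move(s,[-.065,.062,.21],'y')
E
```

```text
t 3.12 tip(case) [-0.0058  0.0624  0.1875] F [ 0.2705 -0.4072 -0.6957] gap 0.00
down axis 1 q7 1.34 | TCPtgt [0.465  0.0523 0.194 ] slide [-0.0003 -0.0224  0.0592] rot [-0.0015  0.0002  0.    ]
```

>>> {"fn": "play_rows", "kwargs": {"plan": [{"slide":[0,-0.015,0],"rotation":[0,0,0],"claw":1},{"slide":[0,-0.023,0],"rotation":[0,0,0],"claw":1},{"slide":[0,-0.023,0.02],"rotation":[0,0,0],"claw":1},{"slide":[0,-0.023,0.04],"rotation":[0,0,0],"claw":1},{"slide":[0,-0.023,0.058],"rotation":[0,0,0],"claw":1},{"slide":[0,-0.023,0.062],"rotation":[0,0,0],"claw":1},{"slide":[0,-0.023,0.062],"rotation":[0,0,0],"claw":1},{"slide":[0,-0.023,0.062],"rotation":[0,0,0],"claw":1}]}}

```text
t: 3.78
tcp_pos: [0.4634, 0.0531, 0.1951]
ee_rot: [-0.545, 0.546, 0.45, -0.45]
contact_force: [0.7, 0.4, 0.2]
finger_gap: -0.001
```

```bash
python3 - <<'E'
from h import *; from cell import env
s=env.observe(); where(s); move(s,[-.065,.062,.165],'y')
p=env.camera_params('scene');im,d=env.camera('scene'); ribs(cloud(d,p))
E
```

```text
t 3.78 tip(case) [-0.0668  0.0625  0.2111] F [0.6846 0.436  0.1776] gap -0.00
down axis 1 q7 1.29 | TCPtgt [0.465  0.0523 0.149 ] slide [-0.0006  0.0461 -0.0018] rot [0.0006 0.0004 0.0005]
L 320 ang med -0.465 rmax 0.2872 tips -0.256 range [-1.48    1.5319]
M 271 ang med 0.919 rmax 0.1932 tips 0.832 range [-1.4878  1.5319]
R 289 ang med 0.370 rmax 0.0642 tips 0.345 range [-1.4879  1.5345]
```

Wheels unchanged. Descend 46 mm in front of the left rib.

>>> {"fn": "play_rows", "kwargs": {"plan": [{"slide":[0,0.012,0],"rotation":[0,0,0],"claw":1},{"slide":[0,0.024,0],"rotation":[0,0,0],"claw":1},{"slide":[0,0.036,0],"rotation":[0,0,0],"claw":1},{"slide":[0,0.046,0],"rotation":[0,0,0],"claw":1},{"slide":[0,0.046,-0.004],"rotation":[0,0,0],"claw":1},{"slide":[0,0.046,-0.01],"rotation":[0,0,0],"claw":1},{"slide":[0,0.046,-0.016],"rotation":[0,0,0],"claw":1},{"slide":[0,0.046,-0.022],"rotation":[0,0,0],"claw":1}]}}

```text
t: 4.5
tcp_pos: [0.4863, 0.0486, 0.1495]
ee_rot: [-0.546, 0.546, 0.45, -0.449]
contact_force: [-2.5, 0.3, 0.7]
finger_gap: -0.002
```

```bash
python3 - <<'E'
from h import *; from cell import env
s=env.observe(); where(s); move(s,[-.003,.062,.165],'y')
p=env.camera_params('scene');im,d=env.camera('scene'); ribs(cloud(d,p))
E
```

```text
t 4.50 tip(case) [-0.0435  0.0625  0.1655] F [-2.4868  0.3053  0.6915] gap -0.00
down axis 1 q7 1.32 | TCPtgt [0.5259 0.0404 0.149 ] slide [-0.0005  0.0006 -0.0405] rot [ 0.0006 -0.0004  0.0006]
L 381 ang med -0.404 rmax 0.2941 tips -0.041 range [-1.481   1.5171]
M 270 ang med 0.918 rmax 0.1434 tips -0.217 range [-1.4871  1.5383]
R 288 ang med 0.369 rmax 0.0631 tips 0.334 range [-1.483   1.5232]
```

Now it's in contact (-2.5 N) and the rib is moving. I'll push on gently.

>>> {"fn": "play_rows", "kwargs": {"plan": [{"slide":[0,0,-0.006],"rotation":[0,0,0],"claw":1},{"slide":[0,0,-0.012],"rotation":[0,0,0],"claw":1},{"slide":[0,0,-0.018],"rotation":[0,0,0],"claw":1},{"slide":[0,0,-0.024],"rotation":[0,0,0],"claw":1},{"slide":[0,0,-0.03],"rotation":[0,0,0],"claw":1},{"slide":[0,0,-0.034],"rotation":[0,0,0],"claw":1},{"slide":[0,0,-0.038],"rotation":[0,0,0],"claw":1},{"slide":[0,0,-0.038],"rotation":[0,0,0],"claw":1}]}}

```text
t: 5.22
tcp_pos: [0.5256, 0.0409, 0.1495]
ee_rot: [-0.545, 0.547, 0.45, -0.449]
contact_force: [0.4, 0.1, 0.0]
finger_gap: 0.005
```

```bash
cat >> h.py <<'E'
def face(y,env,v0=90):
    """angle of the rib's far face, from bright points on wheel y (scene view): line fit"""
    p=env.camera_params('scene');im,d=env.camera('scene'); c=tocase(cloud(d,p))
    k=(abs(c[...,1]-y)<.009)&(abs(c[...,0])<.062)&(c[...,2]>.1)&(im.max(2)>v0)
    q=c[k]; rr=np.hypot(q[:,0],q[:,2]-.125); q=q[(rr>.033)&(rr<.064)&(q[:,2]>.145)]
    a=np.arctan2(q[:,0],q[:,2]-.125); print('face',y,len(q),'ang pct',np.percentile(a,[10,50,90]))
    return im
E
python3 - <<'E'
from h import *; from cell import env
s=env.observe(); where(s); move(s,[-.003,.062,.165],'y')
p=env.camera_params('scene');im,d=env.camera('scene'); ribs(cloud(d,p))
for y in(.062,0,-.062): im=face(y,env)
cv2.imwrite('pics/scene4.png',cv2.resize(im[100:230,160:350],(760,520)))
E
```

```text
t 5.22 tip(case) [-0.0034  0.0624  0.1655] F [0.4023 0.1016 0.0207] gap 0.00
down axis 1 q7 1.34 | TCPtgt [0.5259 0.0404 0.149 ] slide [-0.0004  0.0005 -0.0003] rot [ 0.0031 -0.0012  0.0007]
L 398 ang med 0.337 rmax 0.3101 tips 0.115 range [-1.4774  1.5302]
M 265 ang med 0.916 rmax 0.1339 tips 0.076 range [-1.489   1.5383]
R 287 ang med 0.368 rmax 0.0628 tips 0.341 range [-1.4779  1.5354]
face 0.062 190 ang pct [0.1312 0.3375 0.385 ]
face 0 109 ang pct [0.8131 0.8758 0.9462]
face -0.062 143 ang pct [0.2638 0.3531 0.403 ]
```

View pics/scene4.png

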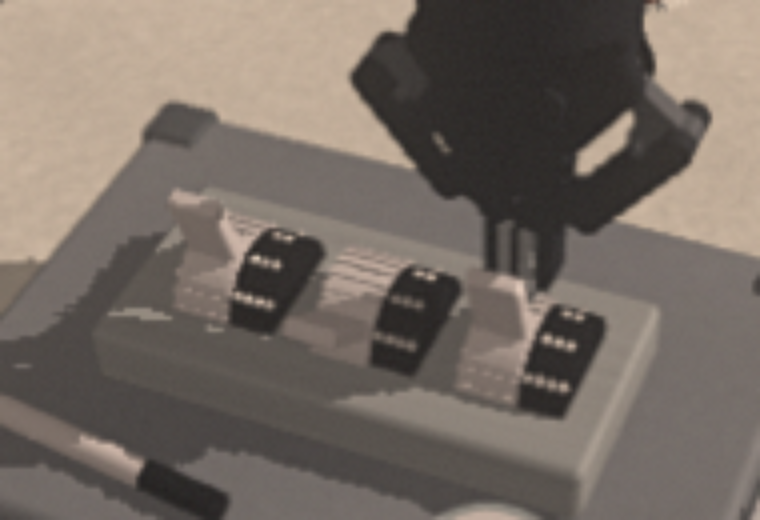

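The left rib (about (500,300)) now looks like the right rib, which reads 0.35, and it measures about 0.33. I'll back off and lift.

>>> {"fn": "play_rows", "kwargs": {"plan": [{"slide":[0,0,0.01],"rotation":[0,0,0],"claw":1},{"slide":[0,0,0.025],"rotation":[0,0,0],"claw":1},{"slide":[0,-0.01,0.04],"rotation":[0,0,0],"claw":1},{"slide":[0,-0.035,0.045],"rotation":[0,0,0],"claw":1},{"slide":[0,-0.06,0.045],"rotation":[0,0,0],"claw":1},{"slide":[0,-0.08,0.045],"rotation":[0,0,0],"claw":1},{"slide":[0,-0.085,0.045],"rotation":[0,0,0],"claw":1},{"slide":[0,-0.085,0.045],"rotation":[0,0,0],"claw":1}]}}

```text
t: 6.08
tcp_pos: [0.4821, 0.0497, 0.2364]
ee_rot: [-0.544, 0.548, 0.452, -0.447]
contact_force: [0.6, 0.8, -0.6]
finger_gap: -0.003
```

```bash
python3 - <<'E'
from h import *; from cell import env
s=env.observe(); where(s); move(s,[.065,-.062,.25],'y')
for y in(.062,0,-.062): im=face(y,env)
E
```

```text
t 6.08 tip(case) [-0.0479  0.0627  0.2524] F [ 0.5926  0.798  -0.5944] gap -0.00
down axis 1 q7 1.29 | TCPtgt [ 0.569  -0.0943  0.234 ] slide [-0.1247  0.003  -0.1128] rot [ 0.0085 -0.0009  0.0026]
face 0.062 155 ang pct [0.2602 0.3523 0.3866]
face 0 110 ang pct [0.8129 0.8722 0.9466]
face -0.062 146 ang pct [0.2598 0.3541 0.3949]
```

>>> {"fn": "play_rows", "kwargs": {"plan": [{"slide":[-0.02,0,-0.018],"rotation":[0.004,0,0],"claw":1},{"slide":[-0.04,0,-0.036],"rotation":[0.008,0,0.002],"claw":1},{"slide":[-0.06,0,-0.054],"rotation":[0.008,0,0.002],"claw":1},{"slide":[-0.08,0,-0.072],"rotation":[0.008,0,0.002],"claw":1},{"slide":[-0.1,0,-0.09],"rotation":[0.008,0,0.002],"claw":1},{"slide":[-0.12,0,-0.108],"rotation":[0.008,0,0.002],"claw":1},{"slide":[-0.125,0.002,-0.113],"rotation":[0.008,0,0.002],"claw":1},{"slide":[-0.125,0.002,-0.113],"rotation":[0.008,0,0.002],"claw":1}]}}

```text
t: 6.9
tcp_pos: [0.5666, -0.0976, 0.2295]
ee_rot: [0.549, -0.545, -0.445, 0.451]
contact_force: [-0.7, -0.4, -0.7]
finger_gap: 0.001
```

```bash
python3 - <<'E'
from h import *; from cell import env
s=env.observe(); where(s); move(s,[.063,-.062,.165],'y'); print(s['joints'])
E
```

```text
t 6.90 tip(case) [ 0.0634 -0.0657  0.2455] F [-0.6845 -0.3542 -0.709 ] gap 0.00
down axis 1 q7 1.59 | TCPtgt [ 0.567  -0.0939  0.149 ] slide [ 0.004   0.0805 -0.0004] rot [-0.0094 -0.0055 -0.0037]
[ 0.0212  0.4937  0.171   1.6279 -0.0897  1.0373  1.5918]
```

>>> {"fn": "play_rows", "kwargs": {"plan": [{"slide":[0.002,0.018,0],"rotation":[-0.004,-0.003,-0.002],"claw":1},{"slide":[0.003,0.036,0],"rotation":[-0.009,-0.005,-0.004],"claw":1},{"slide":[0.003,0.054,0],"rotation":[-0.009,-0.005,-0.004],"claw":1},{"slide":[0.003,0.072,0],"rotation":[-0.009,-0.005,-0.004],"claw":1},{"slide":[0.003,0.08,0],"rotation":[-0.009,-0.005,-0.004],"claw":1},{"slide":[0.003,0.08,0],"rotation":[-0.009,-0.005,-0.004],"claw":1},{"slide":[0.003,0.08,0],"rotation":[-0.009,-0.005,-0.004],"claw":1},{"slide":[0.003,0.08,0],"rotation":[-0.009,-0.005,-0.004],"claw":1}]}}

```text
t: 7.57
tcp_pos: [0.567, -0.0944, 0.1504]
ee_rot: [-0.545, 0.546, 0.45, -0.449]
contact_force: [-0.8, -0.2, 0.5]
finger_gap: -0.001
```

```bash
python3 - <<'E'
from h import *; from cell import env
s=env.observe(); where(s); move(s,[.0,-.062,.165],'y')
face(0,env); im=face(-.062,env)
cv2.imwrite('pics/scene5.png',cv2.resize(im[100:230,160:350],(760,520)))
E
```

```text
t 7.57 tip(case) [ 0.063  -0.0625  0.1664] F [-0.7997 -0.2375  0.4795] gap -0.00
down axis 1 q7 1.61 | TCPtgt [ 0.5052 -0.0819  0.149 ] slide [0.0005 0.0013 0.0631] rot [0.0012 0.0001 0.0006]
face 0 111 ang pct [0.8094 0.8746 0.9447]
face -0.062 40 ang pct [0.2731 0.3517 0.4009]
```

View pics/scene5.png

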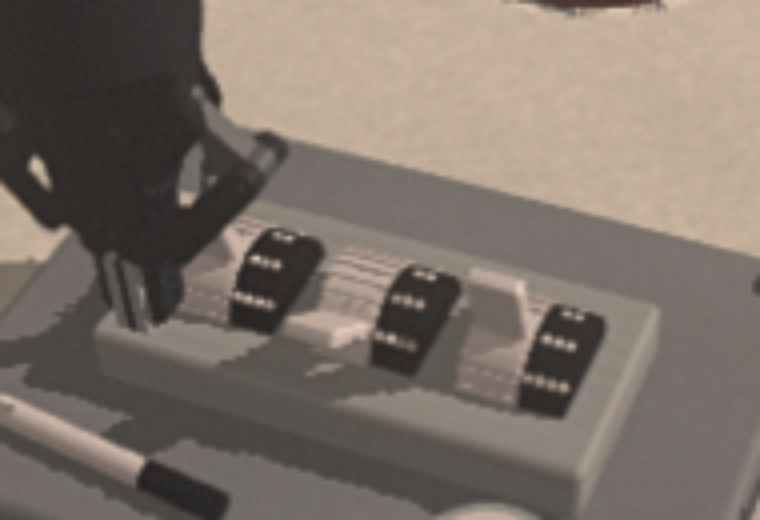

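The finger (tip at (135,320)) is behind the right rib and well clear of the middle rib at (330,330). I'll pull towards the robot.

>>> {"fn": "play_rows", "kwargs": {"plan": [{"slide":[0,0.001,0.01],"rotation":[0,0,0],"claw":1},{"slide":[0,0.001,0.02],"rotation":[0,0,0],"claw":1},{"slide":[0,0.001,0.028],"rotation":[0,0,0],"claw":1},{"slide":[0,0.001,0.036],"rotation":[0,0,0],"claw":1},{"slide":[0,0.001,0.044],"rotation":[0,0,0],"claw":1},{"slide":[0,0.001,0.052],"rotation":[0,0,0],"claw":1},{"slide":[0,0.001,0.058],"rotation":[0,0,0],"claw":1},{"slide":[0,0.001,0.063],"rotation":[0,0,0],"claw":1}]}}

```text
t: 8.33
tcp_pos: [0.5053, -0.0827, 0.1498]
ee_rot: [-0.545, 0.547, 0.451, -0.449]
contact_force: [2.3, -0.2, 0.4]
finger_gap: -0.001
```

```bash
python3 - <<'E'
from h import *; from cell import env
s=env.observe(); where(s); move(s,[.0,-.062,.165],'y')
face(0,env); face(-.062,env)
p=env.camera_params('wrist');im,d=env.camera('wrist'); ribs(cloud(d,p))
E
```

```text
t 8.33 tip(case) [ 0.0002 -0.0628  0.1658] F [ 2.2638 -0.2169  0.4342] gap -0.00
down axis 1 q7 1.61 | TCPtgt [ 0.5052 -0.0819  0.149 ] slide [0.0008 0.0008 0.0003] rot [ 0.0035 -0.0004  0.0006]
face 0 107 ang pct [0.8094 0.8687 0.9428]
face -0.062 67 ang pct [-0.3633  0.1612  0.2047]
L 2664 ang med 0.204 rmax 0.0615 tips 0.222 range [-1.5208  1.4991]
M 1373 ang med -1.475 rmax 0.1299 tips -0.106 range [-1.5349  0.8405]
R 2472 ang med -0.375 rmax 0.1354 tips -0.143 range [-1.5212 -0.1336]
```

>>> {"fn": "play_rows", "kwargs": {"plan": [{"slide":[0,0,-0.01],"rotation":[0,0,0],"claw":1},{"slide":[0,0,-0.025],"rotation":[0,0,0],"claw":1},{"slide":[0,-0.01,-0.04],"rotation":[0,0,0],"claw":1},{"slide":[0,-0.035,-0.045],"rotation":[0,0,0],"claw":1},{"slide":[0,-0.06,-0.045],"rotation":[0,0,0],"claw":1},{"slide":[0,-0.085,-0.045],"rotation":[0,0,0],"claw":1},{"slide":[0,-0.11,-0.045],"rotation":[0,0,0],"claw":1},{"slide":[0,-0.12,-0.045],"rotation":[0,0,0],"claw":1}]}}

```text
t: 9.15
tcp_pos: [0.5494, -0.0915, 0.2722]
ee_rot: [-0.545, 0.547, 0.451, -0.449]
contact_force: [1.0, 0.4, -0.5]
finger_gap: -0.0
```

```bash
python3 - <<'E'
from h import *; from cell import env
s=env.observe(); where(s)
for y in(.062,0,-.062): face(y,env)
p=env.camera_params('scene');im,d=env.camera('scene'); ribs(cloud(d,p)); a=cv2.resize(im[100:230,160:350],(760,520))
cv2.imwrite('pics/scene6.png',a)
p=env.camera_params('wrist');im,d=env.camera('wrist'); print('wrist');ribs(cloud(d,p))
E
```

```text
t 9.15 tip(case) [ 0.0452 -0.063   0.2882] F [ 0.9885  0.4077 -0.4884] gap -0.00
face 0.062 155 ang pct [0.2617 0.3506 0.3858]
face 0 112 ang pct [0.8103 0.8735 0.9466]
face -0.062 180 ang pct [-0.3554 -0.2909 -0.2546]
L 317 ang med 0.362 rmax 0.0628 tips 0.327 range [-1.4948  1.524 ]
M 266 ang med 0.915 rmax 0.2592 tips 0.22 range [-1.4966  1.5365]
R 322 ang med -0.282 rmax 0.2822 tips 0.249 range [-1.4879  1.518 ]
wrist
L 976 ang med 0.205 rmax 0.0622 tips 0.235 range [-1.5228  1.5117]
M 840 ang med 0.807 rmax 0.2497 tips 0.131 range [-1.527   0.8639]
R 960 ang med -0.349 rmax 0.2532 tips 0.137 range [-1.5239  1.5077]
```

View pics/scene6.png

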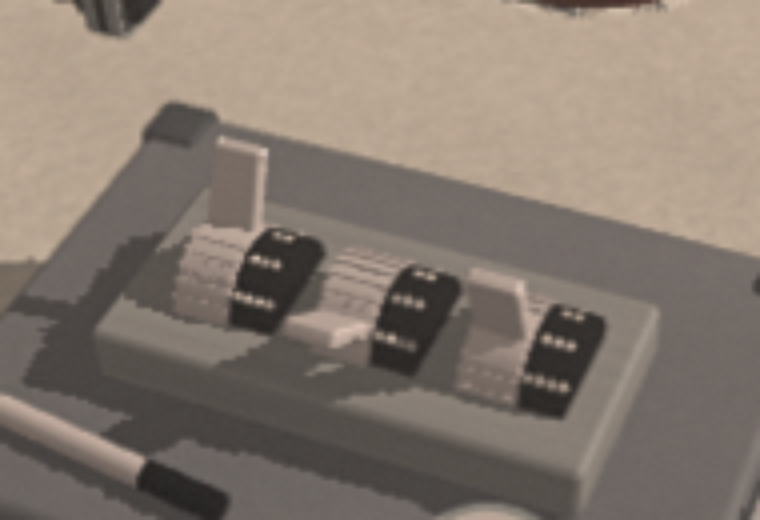

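Both wheels stand where they should and the tool is clear, so I'm handing in.

```bash
python3 - <<'E'
from cell import env
s=env.observe(); print(s['t'],abs(s['dq']).max()); print(env.hand_in())
E
```

```text
9.4 0.0066868615417003145
the job is handed in; nothing more can be done
None
```

The lock stands at 3-4-2 by my last measurements, and I handed it in at about 9.4 s. I pushed the left rib away from the robot, then pulled the right rib towards it from behind, with the fingers closed both times. The hand-in gives no verdict.

| Wheel | Scene view (rad) | Wrist view (rad) | Target (rad) |
|---|---|---|---|
| Left | +0.33 to +0.36 | +0.21 to +0.24 | +0.314 |
| Middle | 0.87 to 0.92 | 0.81 | +0.942 |
| Right | about -0.29 | about -0.35 | -0.314 |

- **Camera spread:** the two views differ by about 0.1 rad, because each sees a different side of the rib. Every reading is within the 0.24 rad tolerance.
- **Middle wheel:** its readings did not change during the job.
- **At hand-in:** the arm was nearly still, with the fingertips about 0.29 m up and touching nothing.

**First push missed:** the first push on the left wheel passed over the rib without touching it. The scene depth put the closed fingertips about 24 mm higher than the TCP reading and the stated 8 mm overhang imply. I corrected with the measured height, and the second push worked. I did not find the cause of that offset.

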